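Feed the carrier round the curved guide to its catch

TASK

Stand the steel carrier (the round-ended shoe with the upright post) flat on the loading end of the chain sharpener's feed guide, then slide it between the rails, round the bend and on to the far end, until it presses on the rubber buffer and the spring catch in the floor has snapped up behind it, and let go of it there. Keep it down in the guide (do not lift it over the rails), do not force it: the carrier may press on the rails, catch and buffer with 12 N at most, and leave the spare shoe, the ring, the spanner and the wooden block where they are.

Things in the scene. Friction and masses are not known exactly. Their poses are not given: they have to be found in the camera images.
- carrier: Steel shoe, round-ended from above: 64 mm long (its x axis), 40 wide, 16 thick, 0.33 kg, oiled; both ends alike, either may lead. Upright round post, 18 mm diameter, from its centre to 76 mm above the underside (22 mm cap on the top 4 mm). Gripped 40 mm up the fingertips clear the rails; fingers before and behind the post keep it from tipping. Origin: underside centre. Starts right of the guide.
- bed: Grey L-shaped plate, fixed, 10 mm thick. Origin: on the bench at the nominal centre of the bend. Two steel rails on it (14 mm high, 45 mm apart) form a channel, the plate its floor. Nominal centre line in the bed frame: along x = 95 mm heading +y to y = 0, bend left 90 degrees, radius 95 mm about the origin, then along y = 95 mm heading -x to the buffer. See bend for the rails' true place.
- loading (a point): Point on the plate's top at the loading end, bed (95, -120, 10) mm: open flat plate before the rails' flared mouth (85 mm wide at bed y = -85 mm, narrowing to 45 mm at y = -43). Stand the carrier here, its long axis along the bed's y.
- bend (a point): Nominal middle of the bend, plate's top, bed (67, 67, 10) mm. ATTENTION: the rails are clamped to the bed by hand, as one rigid piece, up to 14 mm off nominal in bed x and up to 14 mm in bed y (not turned). This offset is different each time, is not measured and does not give way; it is felt as the rails' sideways push on the carrier, and the channel leaves the carrier only 2 mm play each side.
- bend_exit (a point): Nominal point 12 mm past the end of the bend, on the plate's top, bed (-12, 95, 10) mm.
- home (a point): Nominal place of the carrier's origin when home, plate's top, bed (-85, 95, 10) mm. The true one is off with the rails, and by up to 20 mm more along bed x, since the end unit (catch and buffer together) is clamped anywhere along the exit straight: to be found by feel.
- catch (a joint): Sprung tongue, 16 mm wide, in the channel floor, upright face 62 mm before the buffer's free face: 0 m = fully up (6 mm proud), positive = pressed down. Ramped on the side that the carrier comes from. The carrier rides over it, pressing it down with 1 to 2 N; it springs up behind the carrier's rear end when that has passed.
- buffer (a joint): Sprung rubber buffer, 18 mm across, at the channel's far end: 0 m = free, positive = pushed in, at most 0.009 m, 1500 N/m, then hard. With the carrier home it stays about 2 mm in (3 N), holding the carrier back against the catch; the carrier must first be pushed beyond that for the catch to rise: pressing on with 6 to 9 N does it.
- spare_shoe: Bystander: smaller round-ended steel shoe without a post, 56 x 36 x 14 mm, on the bench near the loading end. Origin: underside centre.
- collar: Bystander: dark steel ring, 38 mm across, 14 mm high, on the bed plate inside the bend. Origin: underside centre.
- spanner: Bystander: spanner lying at the near right. Origin: its middle, underside.
- wedge_block: Bystander: wooden block 90 x 45 x 30 mm at the near left. Origin: underside centre.
Things that resemble listed ones, but are neither listed nor needed, are in the scene too. Of the things like the carrier, leave any that is purple; of the rest the larger one is meant.

How it is judged:
By the outcome, as a careful person would: the job done as asked, in the order asked, and still so for the second after the job is handed in, with the robot touching nothing.
It also fails if it takes over 72 s, if anything falls off the work surface, if the arm or the gripper's body presses on something with over 40 N, if the wrist force passes 120 N, or if a joint passes its speed limit or range.

ROBOT

A 7-joint arm with a two-finger parallel gripper is mounted at the origin on the work surface. World frame = base frame: x ahead of the robot, y to its left, z up, the work surface at z = 0. Lengths are in m, angles in rad, forces in N, time in s.
With the tool pointing down it reaches from about 0.4 to 0.85 m from the base axis. Payload 4.4 kg.
Tool frame: the origin (TCP) lies on the centre line of the jaws, within the pads' length; the fingertips stand 25 mm ahead of it and the grasp point (between the pads) lies 6 mm ahead of it; z points along the fingers, y is the line along which they close (so a half turn about z gives the same grasp; the last joint's range is limited). The gripper opens to 94 mm and grips with 3 to 60 N. Pads are 16 mm wide; open, the fingers measure 119 mm over their backs; the gripper's body (75 mm by 177 mm) begins 78 mm behind the grasp point.
Start: joints at [1.166, 0.628, 0.038, 1.517, -0.027, 0.996, -0.02], TCP at [0.216, -0.613, 0.23] pointing down, gripper open.
Joint ranges: [-3.06, 3.06], [-0.37, 2.12], [-1.25, 1.32], [0.18, 2.47], [-1.1, 4.24], [0.23, 1.98], [-2.94, 2.94]. Speed limits (rad/s): [2.57, 2.57, 3.14, 3.14, 3.14, 3.14, 3.14].

INTERFACE

Orientations are given as a rotation vector (axis times angle).
In Python, from plant import robot, state, optics, workorder gives the robot as it stands. The module is installed in compiled form; this text tells all that it offers. Calls block until the motion is done:
- robot.move_to(position, orientation): joint-space move of the TCP to a pose.
- robot.line_to(position, rate=0.15, frame=None, until_force=None): straight line of the TCP; frame=None keeps the orientation; rate is the mean speed in m/s. With until_force (N) it stops when the force on the tool has changed by that much, and returns True; else False.
- robot.move_j(angles): joint-space move.
- robot.set_gripper(opening, effort=None): opening from 0.0 (shut) to 1.0 (fully open); effort is the grip in N (None keeps the last); returns when the fingers have stopped.
- robot.hold(seconds).
- robot.solve_ik(position, orientation): joint angles nearest the present ones, or None.
- state(): the state.
- optics.snapshot(name): name is "scene" or "top" or "wrist"; returns (picture, depth): 420x560x3 uint8, red, green, blue; 420x560 float32, m along the optical axis (not along the pixel's ray), 0 where there is no reading.
- optics.calibration(name): a dict with "fx", "fy", "cx", "cy" (pixels), "R" (3x3) and "t" (3): a world point X has camera coordinates R X + t. Camera axes: x right, y down, z forward; pixel columns grow to the right and rows downward; lengths in m; the calibration is good to about 2 mm. The wrist camera is an equidistant fisheye: a pixel r from the principal point sees the ray r / f radians off the axis. A picture is of the moment at which its call begins: read the wrist's pose just before it. calibration takes no time and is no camera call; for the wrist camera it gives the pose at the moment of the call.
A pose or a line that the arm cannot do raises robot.MotionError and nothing moves.
- workorder.sign_off(): hands the job in; it is judged then, once.
The state is a dict: "t": time; "qpos": joint angles; "joint_vel": joint speeds; "joint_torque": joint torques, N m; "tcp_pos": TCP position; "tool_rot": TCP orientation; "ft_force": force on the tool from outside, world axes, zero at the start; "ft_torque": the same for the moment, N m; "opening": opening from 0.0 (shut) to 1.0 (fully open); "grip_force": force on a finger pad.
Only numpy, scipy, OpenCV 4.12 (cv2) and the standard library are available. Lean on these libraries where they do the work, as an engineer would, in place of code of your own. Each camera call takes 0.05 s, during which the arm holds its last target. There are 200 camera calls.

## Working session

There is one attempt and no reset: what is moved stays moved. The work goes in short steps, each a Python script; the robot and the scene stay as the last script left them, time stands still between calls to the robot, and variables do not carry over. Pictures are saved under pics/ and viewed, at most 10 in all, crops included, and the job is handed in when it is done.

```bash
mkdir -p pics
python3 - <<'E'
from plant import robot,state,optics
import cv2,numpy as np
for n in("scene","top"):
    p,d=optics.snapshot(n); cv2.imwrite(f"pics/{n}0.png",p[:,:,::-1]); np.savez(f"{n}0.npz",p=p,d=d)
    c=optics.calibration(n); print(n,{k:np.round(v,4).tolist() for k,v in c.items()})
s=state();print(s['t'],s['tool_rot'],s['ft_force'])
E
```

```text
scene {'fx': 454.2847, 'fy': 454.2847, 'cx': 276.6025, 'cy': 211.3082, 'R': [[0.3602, 0.9326, 0.0231], [0.5632, -0.1976, -0.8023], [-0.7437, 0.302, -0.5964]], 't': [-0.1414, -0.2843, 1.5524]}
top {'fx': 536.11, 'fy': 536.11, 'cx': 275.7544, 'cy': 204.2744, 'R': [[-0.0125, -0.9997, 0.0191], [-0.9853, 0.0091, -0.1705], [0.1702, -0.0209, -0.9852]], 't': [-0.055, 0.5068, 1.3748]}
0.1 [-3.09500629e+00 -5.29385790e-01  4.20510376e-04] [ 0.12641105  0.02615854 -0.04160506]
```

View pics/scene0.png

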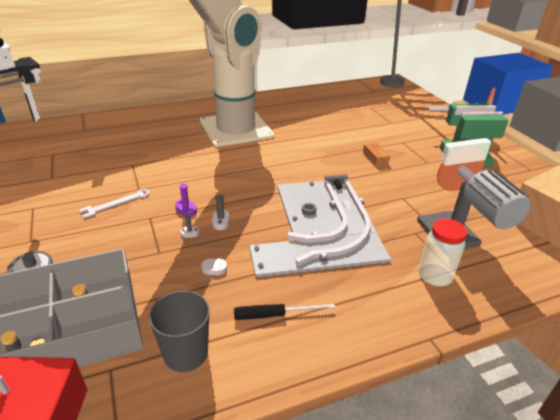

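View pics/top0.png

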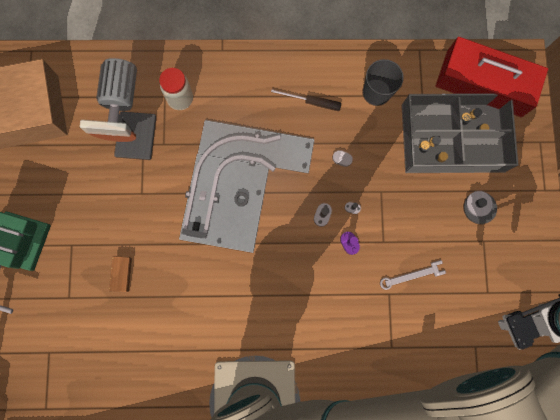

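Scene view: candidates for the carrier are the purple one at (185,205), the small one at (190,228) and the larger grey one at (221,215). In the top view these are (350,243), (353,208) and (322,215). The spare shoe without a post is at top (342,157). I choose the grey one at top (322,215) and will check it in a crop.

```bash
cat > h.py <<'E'
import numpy as np,cv2
from plant import robot,state,optics
from scipy.spatial.transform import Rotation as Ro
def ray(n,u,v,c=None):
    c=c or optics.calibration(n); a=(u-c['cx'])/c['fx']; b=(v-c['cy'])/c['fy']
    if n=='wrist':
        th=np.hypot(a,b); k=np.sin(th)/max(th,1e-9); d=np.array([a*k,b*k,np.cos(th)])
    else: d=np.array([a,b,1.])
    R=np.array(c['R']); o=-R.T@np.array(c['t']); d=R.T@d
    return o,d/np.linalg.norm(d)
def onz(n,u,v,z,c=None):
    o,d=ray(n,u,v,c); return o+d*(z-o[2])/d[2]
def meet(r1,r2):
    (o1,d1),(o2,d2)=r1,r2
    s=np.linalg.lstsq(np.c_[d1,-d2],o2-o1,rcond=None)[0]
    a,b=o1+s[0]*d1,o2+s[1]*d2; return (a+b)/2,np.linalg.norm(a-b)
def down(yaw): # tool z down; tool x at yaw in world
    return (Ro.from_euler('z',yaw)*Ro.from_euler('x',np.pi)).as_rotvec()
E
python3 - <<'E'
from h import *
t=np.load('top0.npz')['p'];s=np.load('scene0.npz')['p']
a=cv2.resize(t[110:270,170:380],None,fx=3,fy=3,interpolation=2); b=cv2.resize(s[170:290,160:240],None,fx=2,fy=4*.75,interpolation=2)
b=cv2.resize(s[175:285,165:240],None,fx=2.2,fy=2.2,interpolation=2)
o=np.zeros((480,800,3),np.uint8);o[:,:630]=a;o[:b.shape[0],632:632+b.shape[1]]=b
cv2.imwrite('pics/crop1.png',o[:,:,::-1])
for n,u,v in(('carrier',322,215),('spare',342,157),('small',353,208),('purple',350,243),('plateTL',203,122),('TR',313,136),('collar',241,198)):print(n,onz('top',u,v,.01).round(3))
r=Ro.from_rotvec(state()['tool_rot']);print(r.as_matrix().round(3), optics.calibration('wrist'))
E
```

```text
carrier [ 0.481 -0.186  0.01 ]
spare [ 0.643 -0.246  0.01 ]
small [ 0.5   -0.271  0.01 ]
purple [ 0.405 -0.259  0.01 ]
plateTL [0.746 0.138 0.01 ]
TR [ 0.703 -0.167  0.01 ]
collar [0.53  0.033 0.01 ]
[[ 0.943  0.332 -0.001]
 [ 0.332 -0.943  0.002]
 [ 0.    -0.002 -1.   ]] {'fx': 325.19226210127806, 'fy': 325.19226210127806, 'cx': 277.0844428317986, 'cy': 211.94904796933417, 'R': array([[ 0.33246478, -0.94311509, -0.00104767],
       [-0.90256222, -0.31849103,  0.28973248],
       [-0.27358474, -0.09538026, -0.9571071 ]]), 't': array([-0.64963787, -0.03019812,  0.39270783])}
```

View pics/crop1.png

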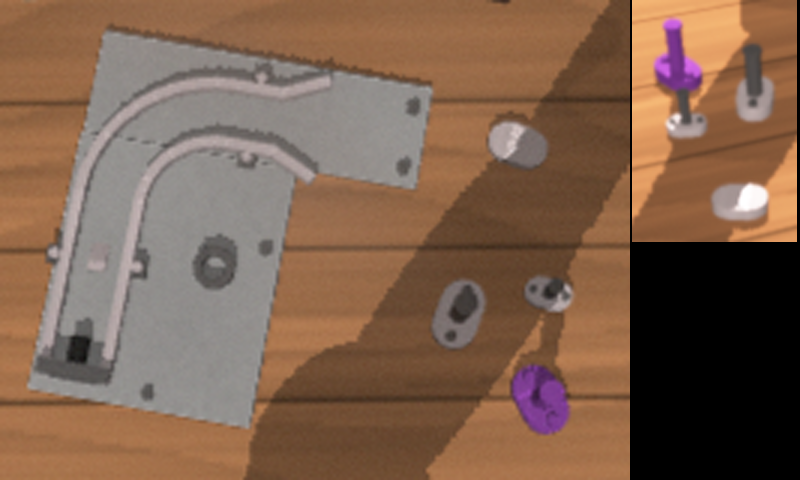

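Crop: the carrier at (460,312) is a large grey shoe with a tall post, the small lookalike is at (548,293), the purple one is at (540,400), and the ring is at (215,262). The rails are plainly visible, with the mouth on the right and the buffer at (78,348). Next I'll look from the wrist above both.

Run:
```python
from h import *
# tool yaw feasibility: tool y = carrier travel dir. down(yaw): tool y at yaw-90
for nm,p,ty in(('load',(.66,-.11,.06),98),('exit',(.6,.1,.06),188),('home',(.5,.1,.06),188),('pick',(.48,-.19,.06),150)):
    for k in(0,180,-180): 
        q=robot.solve_ik(np.array(p),down(np.radians(ty+90+k))); print(nm,ty+k,None if q is None else np.round(q,2))
for i,p in enumerate([(.45,-.17,.3),(.55,.02,.3)]):
    robot.move_to(np.array(p),down(np.radians(8)))
    c=optics.calibration('wrist'); im,d=optics.snapshot('wrist')
    np.savez(f'w{i}.npz',p=im,d=d,R=c['R'],t=c['t'],f=c['fx'],cx=c['cx'],cy=c['cy'])
    cv2.imwrite(f'pics/w{i}.png',im[:,:,::-1])
print(state()['t'])
```

```text
load 98 [ 0.48  0.94 -0.65  1.57  0.7   0.87  1.27]
load 278 [ 0.08  0.86  0.08  1.59 -0.09  0.7  -1.23]
load -82 [ 0.08  0.86  0.08  1.59 -0.09  0.7  -1.23]
exit 188 [-0.52  0.86  0.52  1.78 -0.64  0.68 -2.64]
exit 368 [-0.06  0.8  -0.25  1.76  0.31  0.62 -0.35]
exit 8 [-0.06  0.8  -0.25  1.76  0.31  0.62 -0.35]
home 188 [-0.57  0.76  0.49  2.05 -0.73  0.5  -2.54]
home 368 [-0.14  0.71 -0.17  2.04  0.28  0.42 -0.39]
home 8 [-0.14  0.71 -0.17  2.04  0.28  0.42 -0.39]
pick 150 [-0.04  0.79  0.57  2.03 -0.81  0.55 -2.55]
pick 330 [ 0.39  0.71 -0.1   2.02  0.16  0.42 -0.36]
pick -30 [ 0.39  0.71 -0.1   2.02  0.16  0.42 -0.36]
2.9
```

View pics/w0.png

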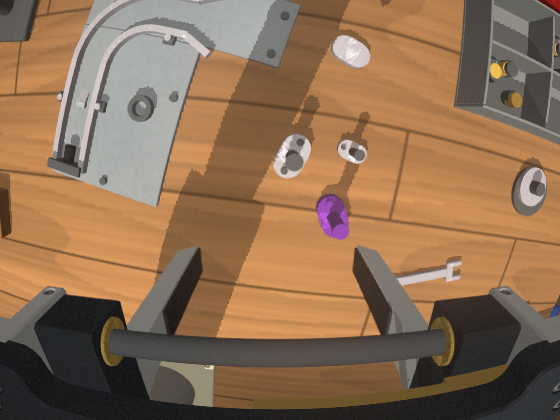

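View pics/w1.png

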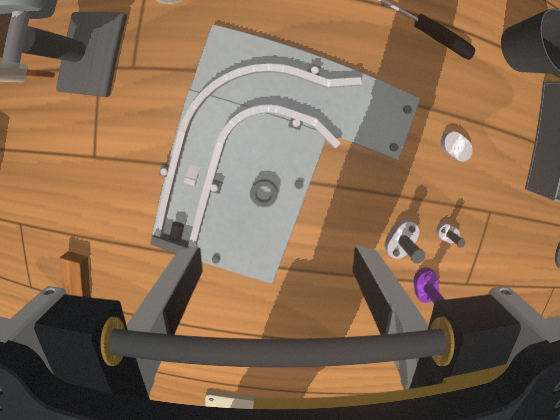

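Wrist views: the carrier's two holes are at (298,140)/(287,170) in w0 and its post cap is at (293,158) in w0 and (417,256) in w1. The pinkish rails are separable from the greenish plate. In w1 the plate corners are at (218,24), (418,98) and (401,158), the catch is at (191,176), and the buffer unit is at (177,232).

```bash
cat >> h.py <<'E'
def W(i):
    z=np.load(f'w{i}.npz'); return z['p'],z['d'],dict(R=z['R'],t=z['t'],fx=float(z['f']),fy=float(z['f']),cx=float(z['cx']),cy=float(z['cy']))
E
python3 - <<'E'
from h import *
p0,d0,c0=W(0);p1,d1,c1=W(1)
P=lambda i,u,v,z:onz('wrist',u,v,z,(c0,c1)[i])
def tri(a,b): return [x.round(4) if hasattr(x,'round') else x for x in meet(ray('wrist',*a,c0),ray('wrist',*b,c1))]
print('cap',tri((293,158),(417,256)))
print('plate corner R', tri((300,5),(418,98)))
print('depth cap', )
for nm,i,u,v in(('hole',0,298,140),('hole',0,287,170),('hole',1,410,226),('hole',1,392,252)):print(nm,P(i,u,v,.016).round(4))
# shoe mask
for i,(p,box) in enumerate(((p0,(265,125,320,185)),(p1,(380,212,430,268)))):
    x0,y0,x1,y1=box; q=p[y0:y1,x0:x1]; h=cv2.cvtColor(q,cv2.COLOR_RGB2HSV)
    m=((h[...,1]<50)&(h[...,2]>0)).astype(np.uint8); n,l,s,_=cv2.connectedComponentsWithStats(m); k=1+s[1:,4].argmax()
    v,u=np.nonzero(l==k); pts=np.array([P(i,a+x0,b+y0,.016)[:2] for a,b in zip(u,v)],np.float32); r=cv2.minAreaRect(pts); print('shoe',i,len(pts),r, cv2.boxPoints(r).round(3).tolist())
h=cv2.cvtColor(p1,cv2.COLOR_RGB2HSV).astype(int); q=p1.astype(int)
print('rail px',p1[68,270],p1[107,265],p1[150,178],'plate',p1[100,180+30],p1[220,250],p1[85,300], 'shade',p1[110,380])
m=(q[...,0]-q[...,2]>-8+8)&(h[...,1]<50)&(q.mean(2)>150); 
m[:15]=0;m[250:]=0;m[:,:140]=0;m[:,370:]=0
o=np.hstack([p1[10:260,140:430],np.repeat((m[10:260,140:430,None]*255).astype(np.uint8),3,2)]); np.save('railmask.npy',m)
cv2.imwrite('pics/mask.png',cv2.resize(o,(800,345),interpolation=0)[:,:,::-1])
E
```

```text
cap [array([ 0.4873, -0.1839,  0.0797]), np.float64(0.0038)]
plate corner R [array([ 0.6975, -0.1689,  0.0041]), np.float64(0.0009)]
depth cap
hole [ 0.5065 -0.1922  0.016 ]
hole [ 0.4638 -0.1835  0.016 ]
hole [ 0.5077 -0.1924  0.016 ]
hole [ 0.4626 -0.1738  0.016 ]
shoe 0 1133 ((0.484136164188385, -0.1867375522851944), (0.03978223726153374, 0.06286389380693436), 69.21546173095703) [[0.4480000138282776, -0.1940000057220459], [0.5059999823570251, -0.2160000056028366], [0.5210000276565552, -0.17900000512599945], [0.4620000123977661, -0.15700000524520874]]
shoe 1 954 ((0.4843607246875763, -0.19683392345905304), (0.07614104449748993, 0.0637466162443161), 83.3458023071289) [[0.4480000138282776, -0.23100000619888306], [0.5120000243186951, -0.23800000548362732], [0.5199999809265137, -0.16300000250339508], [0.4569999873638153, -0.1550000011920929]]
rail px [216 206 205] [210 202 203] [217 207 206] plate [178 182 178] [170 174 171] [169 170 167] shade [118 120 119]
```

View pics/mask.png

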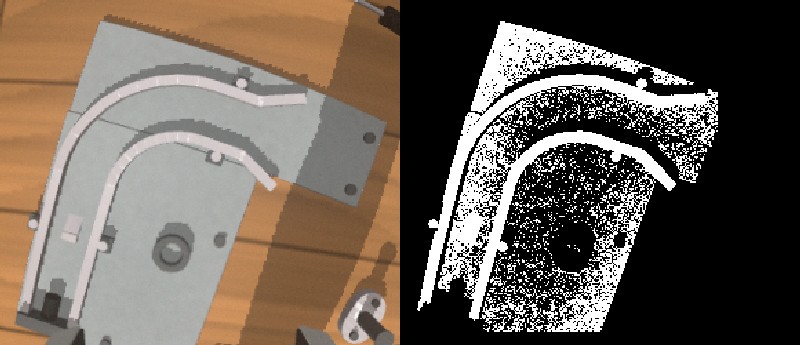

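The mask picture shows the rails cleanly on the left, but the plate leaks into the mask, so I'll tighten the colour test and then fit circles and lines.

Run:
```python
from h import *
from scipy.optimize import least_squares
p0,d0,c0=W(0);p1,d1,c1=W(1)
q=p1.astype(int); m=(q[...,0]-q[...,1]>=5)&(q[...,0]>195)&(q[...,0]-q[...,2]<30)
m[:40]=0;m[250:]=0;m[:,:150]=0;m[:,370:]=0
n,l,s,ce=cv2.connectedComponentsWithStats(m.astype(np.uint8))
big=np.argsort(-s[1:,4])[:4]+1; print(s[big].tolist())
A=[]
for k in big[:2]:
    v,u=np.nonzero(l==k); A.append(np.array([onz('wrist',a,b,.024,c1)[:2] for a,b in zip(u,v)]))
# model: both rails: centre (cx,cy), yaw, radii: signed distance to offset path (rail i at radius r_i), exclude flare
def path_d(P,r,par):
    cx,cy,a=par; R=np.array([[np.cos(a),np.sin(a)],[-np.sin(a),np.cos(a)]]); B=(P-[cx,cy])@R.T
    x,y=B.T
    d=np.where((x>0)&(y>0),np.hypot(x,y),np.where(y<=0,x,y))-r; return d,B
if np.mean(A[0][:,0])<np.mean(A[1][:,0]): A=A[::-1]  # outer first (larger x)
def f(p):
    o=[]
    for P,r in zip(A,p[3:]):
        d,B=path_d(P,r,p[:3]); o.append(np.where(B[:,1]>-38,d,0))
    return np.concatenate(o)
s=least_squares(f,[.56,.0,-.14,.12,.07],loss='soft_l1',f_scale=.002)
print('rail origin,yaw,radii',s.x.round(4),'deg',np.degrees(s.x[2]).round(2),'rms',np.sqrt(np.mean(np.clip(abs(f(s.x)),0,.006)**2)).round(4))
for P,r in zip(A,s.x[3:]):
    d,B=path_d(P,r,s.x[:3]); print(len(P),B.min(0).round(3),B.max(0).round(3))
np.save('rail.npy',s.x)
cx,cy,a=s.x[:3];R=np.array([[np.cos(a),np.sin(a)],[-np.sin(a),np.cos(a)]])
for nm,u,v,z in(('TL',218,24,.01),('TR',418,98,.01),('BR',401,158,.01),('catch',191,176,.013),('buf',178,231,.02),('bl',155,243,.01)):
    X=onz('wrist',u,v,z,c1);print(nm,X.round(4),'railframe',(R@(X[:2]-[cx,cy])).round(4))
print(np.round(meet(ray('wrist',210,51,c0),ray('wrist',338,146,c1))[0],4),'inner rail tip height check')
```

```text
[[155, 64, 207, 165, 2035], [190, 105, 150, 136, 1741], [186, 166, 10, 13, 72], [184, 178, 11, 8, 49]]
rail origin,yaw,radii [ 0.5761  0.0339 -0.1886  0.1226  0.0662] deg -10.81 rms 0.0032
2035 [-0.147 -0.085] [0.145 0.127]
1741 [-0.145 -0.084] [0.072 0.072]
TL [0.7538 0.1259 0.01  ] railframe [0.1573 0.1237]
TR [ 0.6963 -0.1661  0.01  ] railframe [ 0.1555 -0.1739]
BR [ 0.6052 -0.1557  0.01  ] railframe [ 0.0641 -0.1808]
catch [0.5373 0.1373 0.013 ] railframe [-0.0576  0.0943]
buf [0.4548 0.1503 0.02  ] railframe [-0.1411  0.0916]
bl [0.425  0.1903 0.01  ] railframe [-0.1778  0.1252]
[ 0.6093 -0.0589  0.0238] inner rail tip height check
```

Rail fit: the channel radius is 94.4 mm and the yaw is −10.8°, and the rail top at 23.8 mm agrees with the text. Now I'll pick the carrier and stand it on the loading end.

```bash
cat >> h.py <<'E'
RX,RY,RA=np.load('rail.npy')[:3]
def w(x,y,z=None):
    c,s=np.cos(RA),np.sin(RA); return np.array([RX+c*x-s*y,RY+s*x+c*y]+([] if z is None else [z]))
def ori(ty): return down(ty+np.pi/2)  # tool y at world angle ty
def st(tag=''):
    s=state(); print(tag,'t',round(s['t'],2),'p',s['tcp_pos'].round(4),'F',s['ft_force'].round(2),'T',s['ft_torque'].round(2),'op',round(s['opening'],3),'g',round(float(np.max(s['grip_force'])),1)); return s
E
python3 - <<'E'
from h import *
o=ori(np.radians(-20.5)); x,y=.4845,-.186
robot.set_gripper(.6,15)
robot.move_to(np.array([x,y,.14]),o); st('above')
robot.line_to(np.array([x,y,.046]),rate=.15); st('down')
robot.set_gripper(0.,15); st('grip')
robot.line_to(np.array([x,y,.10]),rate=.15); st('lift')
L=w(.107,-.133); robot.move_to(np.array([*L,.10]),ori(RA-np.pi/2)); st('over')
print(robot.line_to(np.array([*L,.062]),rate=.1)); s0=st('near')
print(robot.line_to(np.array([*L,.050]),rate=.02,until_force=2.)); st('down')
c=optics.calibration('wrist'); im,d=optics.snapshot('wrist'); np.savez('w2.npz',p=im,d=d,R=c['R'],t=c['t'],f=c['fx'],cx=c['cx'],cy=c['cy']); cv2.imwrite('pics/w2.png',im[:,:,::-1])
E
```

```text
above t 4.8 p [ 0.4855 -0.1854  0.1405] F [-0.64  0.65 -1.13] T [ 0.01 -0.06  0.03] op 0.599 g 0.0
down t 5.58 p [ 0.4853 -0.1857  0.0466] F [ 0.27  0.13 -0.54] T [-0.03 -0.02 -0.01] op 0.601 g 0.0
grip t 6.23 p [ 0.4843 -0.186   0.0461] F [-0.58  0.27  2.89] T [-0.03  0.12  0.04] op 0.221 g 15.0
lift t 6.74 p [ 0.4842 -0.1861  0.0997] F [ 0.08 -0.02 -2.92] T [-0.01 -0.02 -0.01] op 0.221 g 15.0
over t 7.8 p [ 0.6545 -0.1175  0.0987] F [-0.48 -0.23 -3.48] T [0.05 0.08 0.01] op 0.221 g 15.0
False
near t 8.33 p [ 0.656  -0.1171  0.0616] F [ 0.92 -0.03 -3.36] T [-0.03 -0.04 -0.01] op 0.22 g 15.0
True
down t 8.75 p [ 0.6569 -0.1165  0.0556] F [0.78 0.52 2.47] T [ 0.03 -0.15  0.03] op 0.222 g 15.0
```

View pics/w2.png

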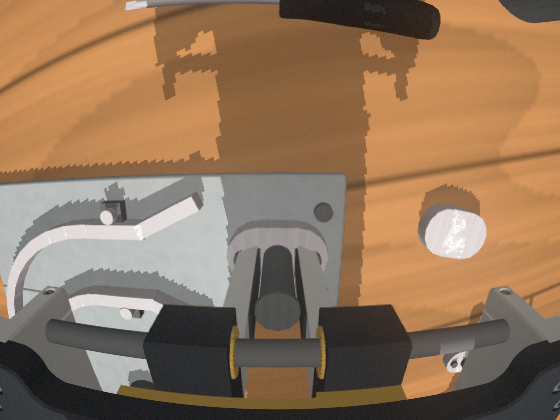

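The carrier stands flat at the loading end, at about (278,250), aligned with the plate, and the rail mouth is to its left at (200,200)/(190,300). I'll re-seat the grip with no preload, then slide with force feedback.

```bash
cat >> h.py <<'E'
def path(s):
    """s: arc length from rail y=-.133; returns rail-frame point, heading (rail frame)"""
    y=-.133+s
    if y<0: return np.array([.095+.012*np.clip(-(y+.108)/.025,0,1),y]),np.pi/2
    b=y/.095
    if b<np.pi/2: return .095*np.array([np.cos(b),np.sin(b)]),np.pi/2+b
    return np.array([-(y-.095*np.pi/2),.095]),np.pi
def slide(s,s1,e,F0,ds=.006,rate=.03,gain=2.5e-4,lim=7.,z=.056,fmax_t=99):
    """step along the path, shifting sideways (e, + = left of travel) to null the side force"""
    while s<s1-1e-6:
        s=min(s+ds,s1); p,h=path(s); n=np.array([-np.sin(h),np.cos(h)])
        hit=robot.line_to(np.array([*w(*(p+n*e)),z]),rate=rate,frame=ori(h+RA-np.pi),until_force=lim)
        S=state(); F=S['ft_force']-F0; hw=h+RA; t=np.array([np.cos(hw),np.sin(hw)]); nw=np.array([-t[1],t[0]])
        ft,fn=F[:2]@t,F[:2]@nw
        print(f"s{s*1e3:.0f} t{S['t']:.2f} e{e*1e3:.2f} ft{ft:.1f} fn{fn:.1f} fz{F[2]:.1f} Tz{S['ft_torque'][2]:.2f} {'HIT' if hit else ''}")
        if abs(fn)>.6: e+=gain*fn
        if hit or -ft>fmax_t or abs(fn)>8: break
    return s,e
E
python3 - <<'E'
from h import *
robot.set_gripper(.4); p,h=path(0)
robot.line_to(np.array([*w(*p),.056]),rate=.05); robot.hold(.1); s0=st('open')
robot.set_gripper(0.,15); robot.hold(.1); st('regrip')
print(slide(0,.085,0.,s0['ft_force'],ds=.012,rate=.05))
st()
E
```

```text
open t 9.63 p [ 0.6563 -0.1168  0.0561] F [ 0.93 -0.33 -0.23] T [0.02 0.05 0.02] op 0.401 g 0.0
regrip t 10.15 p [ 0.6563 -0.1165  0.0559] F [ 0.48  0.84 -0.18] T [0.15 0.01 0.04] op 0.225 g 15.0
s12 t10.57 e0.00 ft1.1 fn0.8 fz-0.6 Tz-0.00 
s24 t10.98 e0.20 ft0.7 fn0.3 fz0.0 Tz0.01 
s36 t11.38 e0.20 ft0.6 fn1.3 fz0.4 Tz-0.03 
s48 t11.77 e0.52 ft0.6 fn1.0 fz-0.7 Tz0.00 
s60 t12.16 e0.78 ft1.1 fn1.2 fz-0.2 Tz0.03 
s72 t12.55 e1.09 ft-0.1 fn0.8 fz-0.1 Tz0.05 
s84 t12.94 e1.30 ft-0.1 fn0.1 fz-0.9 Tz0.05 
s85 t13.19 e1.30 ft0.5 fn0.9 fz-1.2 Tz0.01 
(0.085, np.float64(0.00152466394009835))
 t 13.19 p [ 0.6591 -0.0309  0.0559] F [ 0.13  0.35 -1.47] T [0.14 0.04 0.01] op 0.221 g 15.0
```

```bash
sed -i 's/abs(fn)>.6/abs(fn)>1.5/' h.py
python3 - <<'E'
from h import *
print(slide(.085,.21,.0,np.zeros(3),ds=.006,rate=.03,gain=3e-4,lim=6))
E
```

```text
s91 t13.55 e0.00 ft-0.5 fn-1.0 fz-0.9 Tz0.05 
s97 t13.90 e0.00 ft1.4 fn-0.3 fz-2.6 Tz-0.04 
s103 t14.25 e0.00 ft0.5 fn0.2 fz-1.5 Tz0.06 
s109 t14.60 e0.00 ft0.2 fn-0.9 fz-2.0 Tz-0.01 
s115 t14.95 e0.00 ft0.8 fn0.1 fz-2.6 Tz0.00 
s121 t15.30 e0.00 ft-0.1 fn-0.1 fz-1.9 Tz-0.02 
s127 t15.65 e0.00 ft0.2 fn0.7 fz-2.8 Tz0.00 
s133 t16.00 e0.00 ft0.3 fn0.1 fz-2.4 Tz-0.01 
s139 t16.35 e0.00 ft0.1 fn0.2 fz-3.3 Tz0.03 
s145 t16.70 e0.00 ft0.7 fn-0.1 fz-2.9 Tz0.03 
s151 t17.05 e0.00 ft0.4 fn-0.0 fz-2.4 Tz0.01 
s157 t17.40 e0.00 ft0.4 fn0.5 fz-2.2 Tz-0.02 
s163 t17.75 e0.00 ft0.2 fn-0.3 fz-2.8 Tz0.06 
s169 t18.10 e0.00 ft-0.5 fn0.6 fz-2.7 Tz-0.01 
s175 t18.45 e0.00 ft-0.0 fn0.1 fz-3.4 Tz-0.02 
s181 t18.80 e0.00 ft-0.7 fn-0.8 fz-2.7 Tz-0.01 
s187 t19.15 e0.00 ft-0.8 fn-0.8 fz-3.1 Tz0.03 
s193 t19.50 e0.00 ft0.2 fn0.6 fz-3.0 Tz0.05 
s199 t19.85 e0.00 ft0.4 fn0.5 fz-2.9 Tz-0.05 
s205 t20.20 e0.00 ft0.8 fn0.4 fz-3.4 Tz-0.03 
s210 t20.52 e0.00 ft-0.2 fn-1.2 fz-2.4 Tz0.02 
(0.21, 0.0)
```

Run:
```python
from h import *
print(slide(.21,.33,.0,np.zeros(3),ds=.006,rate=.03,gain=3e-4,lim=6,z=.0553))
st()
```

```text
s216 t20.87 e0.00 ft0.6 fn-0.7 fz1.9 Tz0.04 
s222 t21.22 e0.00 ft0.5 fn0.1 fz4.3 Tz0.03 
s228 t21.57 e0.00 ft-1.9 fn-0.8 fz6.0 Tz0.09 
s234 t21.92 e0.00 ft-1.4 fn-0.1 fz4.9 Tz0.04 
s240 t22.27 e0.00 ft-1.3 fn-1.7 fz5.7 Tz-0.02 
s246 t22.62 e-0.50 ft-1.2 fn-0.3 fz5.6 Tz0.03 
s252 t22.97 e-0.50 ft-0.9 fn-0.6 fz6.1 Tz0.00 
s258 t23.32 e-0.50 ft-0.7 fn-0.8 fz6.9 Tz-0.01 
s264 t23.67 e-0.50 ft-2.0 fn-0.2 fz5.3 Tz0.03 
s270 t24.02 e-0.50 ft-1.1 fn-0.6 fz6.2 Tz-0.02 
s276 t24.37 e-0.50 ft-0.3 fn0.4 fz6.8 Tz-0.04 
s282 t24.72 e-0.50 ft-1.6 fn-0.7 fz6.3 Tz0.07 
s288 t25.07 e-0.50 ft-1.3 fn0.1 fz6.5 Tz0.00 
s294 t25.42 e-0.50 ft-1.7 fn0.6 fz5.2 Tz0.03 
s300 t25.77 e-0.50 ft-1.8 fn-0.3 fz5.7 Tz-0.06 
s306 t26.12 e-0.50 ft-3.0 fn-0.6 fz5.1 Tz0.04 
s312 t26.47 e-0.50 ft-1.3 fn0.5 fz6.5 Tz-0.01 
s318 t26.82 e-0.50 ft-1.6 fn-0.0 fz7.3 Tz-0.00 
s324 t27.17 e-0.50 ft-1.0 fn-0.6 fz6.4 Tz0.02 
s330 t27.52 e-0.50 ft-1.3 fn-0.2 fz7.3 Tz-0.00 
(0.33, np.float64(-0.0004968979627718122))
 t 27.52 p [0.5473 0.1372 0.0557] F [ 1.35 -0.08  7.29] T [-0.08 -0.44 -0.  ] op 0.223 g 15.0
```

Run:
```python
from h import *
s,e=slide(.33,.348,-.0005,np.zeros(3),ds=.006,rate=.03,gain=3e-4,lim=5,z=.0556)
s,e=slide(s,.40,e,np.zeros(3),ds=.002,rate=.02,gain=3e-4,lim=5,z=.0556,fmax_t=5)
print(s,e);st()
```

```text
s336 t27.87 e-0.50 ft-2.5 fn0.1 fz6.1 Tz-0.03 
s342 t28.22 e-0.50 ft-0.9 fn-0.9 fz5.3 Tz-0.05 
s348 t28.57 e-0.50 ft-1.9 fn-0.2 fz5.4 Tz-0.00 
s350 t28.82 e-0.50 ft-2.4 fn0.0 fz5.0 Tz0.04 
s352 t29.07 e-0.50 ft-2.9 fn0.4 fz5.6 Tz0.02 
s354 t29.32 e-0.50 ft-3.2 fn-0.3 fz5.9 Tz-0.06 
s356 t29.57 e-0.50 ft-3.3 fn-0.5 fz5.8 Tz0.02 
s358 t29.82 e-0.50 ft-2.9 fn0.8 fz5.4 Tz-0.02 
s360 t30.07 e-0.50 ft-2.4 fn-0.5 fz5.3 Tz0.02 
s362 t30.32 e-0.50 ft-2.8 fn-0.2 fz5.6 Tz-0.03 
s364 t30.57 e-0.50 ft-3.2 fn-0.2 fz5.2 Tz-0.02 
s366 t30.82 e-0.50 ft-3.5 fn-0.5 fz5.9 Tz-0.01 
s368 t31.07 e-0.50 ft-3.2 fn0.6 fz4.9 Tz0.02 
s370 t31.32 e-0.50 ft-3.3 fn0.3 fz5.9 Tz0.06 
s372 t31.57 e-0.50 ft-3.4 fn-0.5 fz5.9 Tz0.09 
s374 t31.82 e-0.50 ft-2.6 fn0.3 fz6.5 Tz-0.01 
s376 t32.07 e-0.50 ft-2.9 fn-0.2 fz6.5 Tz0.02 
s378 t32.32 e-0.50 ft-3.0 fn0.2 fz6.1 Tz-0.04 
s380 t32.57 e-0.50 ft-3.7 fn-0.2 fz5.9 Tz-0.05 
s382 t32.82 e-0.50 ft-3.2 fn-0.4 fz6.2 Tz0.01 
s384 t33.07 e-0.50 ft-4.3 fn0.2 fz6.4 Tz-0.01 
s386 t33.32 e-0.50 ft-5.4 fn-0.6 fz7.2 Tz-0.00 
0.386 -0.0005
 t 33.32 p [0.4941 0.1475 0.0564] F [ 5.42 -0.46  7.17] T [-0.28 -1.26 -0.  ] op 0.224 g 15.0
```

Run:
```python
from h import *
s,e=slide(.386,.396,-.0005,np.zeros(3),ds=.001,rate=.01,gain=3e-4,lim=4,z=.0559,fmax_t=8.2)
robot.hold(.2);st()
```

```text
s387 t33.58 e-0.50 ft-6.2 fn-0.4 fz5.4 Tz0.04 
s388 t33.83 e-0.50 ft-6.5 fn0.6 fz4.8 Tz-0.00 
s389 t34.08 e-0.50 ft-7.6 fn0.2 fz5.1 Tz-0.01 
s390 t34.33 e-0.50 ft-7.0 fn0.5 fz5.1 Tz-0.04 
s391 t34.58 e-0.50 ft-7.7 fn0.5 fz4.4 Tz-0.01 
s392 t34.83 e-0.50 ft-9.4 fn0.7 fz4.9 Tz0.01 
 t 35.02 p [0.4902 0.1485 0.0568] F [ 9.36 -2.08  5.38] T [-0.58 -2.06 -0.  ] op 0.223 g 15.0
```

Run:
```python
from h import *
t=np.array([np.cos(np.pi+RA),np.sin(np.pi+RA)])
for s in np.arange(.391,.3775,-.001):
    p,h=path(s); p=p+[0,.0005]
    robot.line_to(np.array([*w(*p),.0559]),rate=.01,frame=ori(h+RA-np.pi))
    S=state(); ft=S['ft_force'][:2]@t; x=(S['tcp_pos'][:2]-w(*path(.382)[0]))@t
    print(f"s{s*1e3:.0f} act{x*1e3+382:.2f} ft{ft:.1f}")
    if ft>3.: break
st()
```

```text
s391 act387.83 ft-7.2
s390 act387.44 ft-6.4
s389 act387.00 ft-6.1
s388 act386.63 ft-5.6
s387 act386.27 ft-3.9
s386 act385.83 ft-4.5
s385 act385.28 ft-3.0
s384 act384.60 ft-2.1
s383 act383.99 ft-1.0
s382 act383.45 ft-0.0
s381 act383.02 ft0.0
s380 act382.96 ft1.7
s379 act382.80 ft3.7
 t 38.27 p [0.4952 0.1465 0.0558] F [-3.34  2.14 11.3 ] T [ 0.36  0.74 -0.05] op 0.219 g 15.0
```

The carrier seems blocked at 383 mm, but the vertical preload clouds the reading. I'll regrip without preload, tug gently again, then release and look.

Run:
```python
from h import *
t=np.array([np.cos(np.pi+RA),np.sin(np.pi+RA)])
robot.set_gripper(.35); p,h=path(.383); o=ori(h+RA-np.pi); off=np.array([0,.0005])
robot.line_to(np.array([*w(*(p+off)),.0565]),rate=.05,frame=o); robot.hold(.1)
robot.set_gripper(0.,15); robot.hold(.1); S=st('regrip')
for s in np.arange(.382,.3745,-.001):
    robot.line_to(np.array([*w(*(path(s)[0]+off)),.0565]),rate=.01,frame=o)
    S=state(); ft=S['ft_force'][:2]@t; x=(S['tcp_pos'][:2]-w(*path(.382)[0]))@t
    print(f"s{s*1e3:.0f} act{x*1e3+382:.2f} ft{ft:.1f} fz{S['ft_force'][2]:.1f}")
    if ft>4.5: break
robot.line_to(np.array([*w(*(path(.3825)[0]+off)),.0565]),rate=.02,frame=o)
robot.set_gripper(.4); S=st('open')
q=S['tcp_pos']; robot.line_to(np.array([q[0],q[1],.14]),rate=.15)
robot.line_to(w(.0,-.02,.22),rate=.25)
c=optics.calibration('wrist'); im,d=optics.snapshot('wrist'); np.savez('w3.npz',p=im,d=d,R=c['R'],t=c['t'],f=c['fx'],cx=c['cx'],cy=c['cy']); cv2.imwrite('pics/w3.png',im[:,:,::-1])
tp,_=optics.snapshot('top');cv2.imwrite('pics/top3.png',cv2.resize(tp[110:270,170:380],None,fx=3,fy=3,interpolation=2)[:,:,::-1]);st()
```

```text
regrip t 39.51 p [0.4952 0.1467 0.0565] F [-0.23 -0.28  0.54] T [ 0.01 -0.12 -0.  ] op 0.221 g 15.0
s382 act382.71 ft2.8 fz3.7
s381 act382.20 ft3.6 fz5.6
s380 act381.81 ft6.3 fz8.5
open t 41.02 p [0.4957 0.1465 0.0564] F [ 0.31  0.08 -0.22] T [-0.03 -0.06  0.02] op 0.398 g 0.0
 t 42.67 p [0.5709 0.0164 0.2189] F [-0.56  0.28 -0.15] T [-0.08 -0.08  0.07] op 0.4 g 0.0
```

View pics/w3.png

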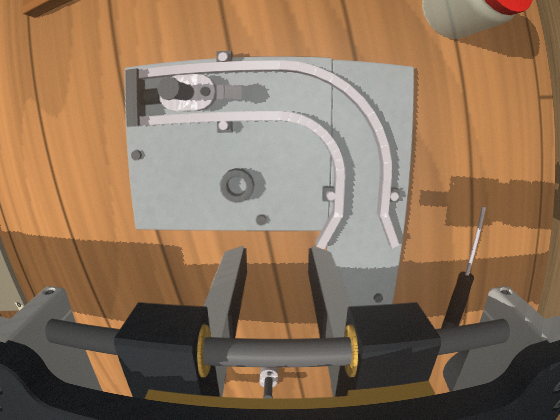

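View pics/top3.png

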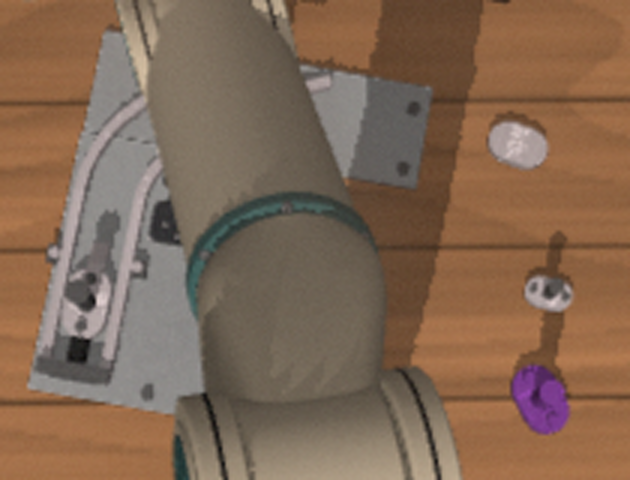

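w3 shows the carrier standing upright by the buffer unit, with the post at (168,88). The shoe rear is at about (214,90) and the catch tongue at about (228,92), just behind it. The ring, spare shoe and lookalikes haven't moved. One close crop to check the tongue.

Run:
```python
from h import *
p1,d1,c1=W(1);p3,d3,c3=W(3)
inv=lambda X:(np.array([[np.cos(RA),np.sin(RA)],[-np.sin(RA),np.cos(RA)]])@(X[:2]-[RX,RY])).round(4)
for uv in((187,187),(190,166)):print('w1 tongue',inv(onz('wrist',*uv,.014,c1)))
for uv in((215,90),(218,92),(242,92)):print('w3',uv,inv(onz('wrist',*uv,.016,c3)))
a=cv2.resize(p3[60:130,120:280],(800,350),interpolation=2);b=cv2.resize(p1[150:250,145:230],(212,250),interpolation=2)
o=np.zeros((600,800,3),np.uint8);o[:350]=a;o[350:,:212]=b;cv2.imwrite('pics/z.png',o[:,:,::-1])
```

```text
w1 tongue [-0.0745  0.0956]
w1 tongue [-0.044   0.0993]
w3 (215, 90) [-0.0699  0.0964]
w3 (218, 92) [-0.0666  0.094 ]
w3 (242, 92) [-0.0402  0.0931]
```

View pics/z.png

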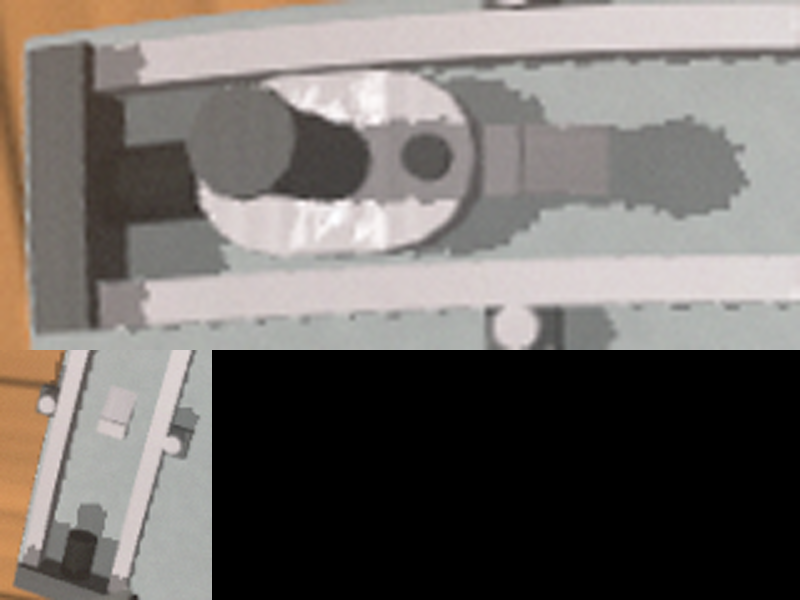

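The crop shows the tongue's flat (483–522) and ramp (522–610) directly behind the shoe's rear edge. I'll use depth to check that the flat stands proud.

Run:
```python
from h import *
inv=lambda X:(np.array([[np.cos(RA),np.sin(RA)],[-np.sin(RA),np.cos(RA)]])@(X[:2]-[RX,RY])).round(4)
def X3(i,u,v):
    p,d,c=W(i); o,r=ray('wrist',u,v,c); zc=d[v,u]; k=zc/(np.array(c['R'])@r)[2]; return o+k*r
for i,v,us in((3,92,range(208,250,1)),):
    for u in us: 
        z=np.median([X3(i,u,vv)[2] for vv in range(v-2,v+3)]); print(u,'x',inv(onz('wrist',u,v,.014,W(i)[2]))[0],'z%.1f'%(z*1e3),end=' | ')
print()
for v in range(162,194,2): u=round(190.5-(v-176)*.25); print(v,inv(onz('wrist',u,v,.014,W(1)[2])),'z%.1f'%(1e3*np.median([X3(1,u+k,v)[2] for k in(-1,0,1)])),end=' | ')
print('\nfloor z',X3(3,270,92)[2])
```

```text
208 x -0.0782 z30.8 | 209 x -0.077 z29.7 | 210 x -0.0759 z26.4 | 211 x -0.0748 z26.3 | 212 x -0.0737 z26.0 | 213 x -0.0725 z25.7 | 214 x -0.0714 z24.7 | 215 x -0.0703 z20.1 | 216 x -0.0692 z16.1 | 217 x -0.068 z16.9 | 218 x -0.0669 z15.3 | 219 x -0.0658 z16.4 | 220 x -0.0647 z15.8 | 221 x -0.0636 z17.0 | 222 x -0.0625 z15.7 | 223 x -0.0613 z15.9 | 224 x -0.0602 z14.7 | 225 x -0.0591 z16.4 | 226 x -0.058 z14.7 | 227 x -0.0569 z14.9 | 228 x -0.0558 z15.1 | 229 x -0.0547 z14.3 | 230 x -0.0536 z13.9 | 231 x -0.0525 z14.1 | 232 x -0.0514 z12.9 | 233 x -0.0503 z13.5 | 234 x -0.0492 z12.1 | 235 x -0.0481 z12.6 | 236 x -0.047 z11.7 | 237 x -0.0459 z11.9 | 238 x -0.0448 z10.9 | 239 x -0.0437 z10.3 | 240 x -0.0426 z10.4 | 241 x -0.0415 z10.0 | 242 x -0.0404 z10.4 | 243 x -0.0393 z11.0 | 244 x -0.0382 z9.9 | 245 x -0.0371 z10.1 | 246 x -0.036 z10.4 | 247 x -0.0349 z10.4 | 248 x -0.0338 z10.3 | 249 x -0.0327 z10.1 | 
162 [-0.0368  0.0952] z10.3 | 164 [-0.0396  0.0945] z9.5 | 166 [-0.0427  0.0951] z10.0 | 168 [-0.0459  0.0957] z12.1 | 170 [-0.0486  0.0949] z13.6 | 172 [-0.0514  0.0942] z13.0 | 174 [-0.0545  0.0948] z13.6 | 176 [-0.0578  0.0955] z14.3 | 178 [-0.0605  0.0947] z14.6 | 180 [-0.0633  0.094 ] z15.4 | 182 [-0.0665  0.0946] z15.9 | 184 [-0.0698  0.0953] z10.5 | 186 [-0.0726  0.0945] z10.4 | 188 [-0.0754  0.0938] z9.6 | 190 [-0.0787  0.0945] z10.5 | 192 [-0.082   0.0952] z10.0 | 
floor z 0.011112363455563212
```

The tongue's flat stands at z = 16 mm, so it is fully up and touching the shoe's rear. The arm is clear, so I'm handing in.

```bash
python3 -c "
from plant import workorder;print(workorder.sign_off())"
```

```text
the job is handed in; nothing more can be done
None
```

The carrier is home against the buffer, the catch is fully up behind it (6 mm proud by depth), and it has been released; I handed the job in at about 43 s, and no verdict came back.

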